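Slide the sheet-metal cover down the fixture lane

ROBOT

A 6-joint arm with a two-finger parallel gripper is mounted at the origin on the work surface. World frame = base frame: x ahead of the robot, y to its left, z up, the work surface at z = 0. Lengths are in mm, angles in rad, forces in N, time in s.
With the tool pointing down it reaches from about 350 to 725 mm from the base axis. Payload 6 kg.
Tool frame: the origin (TCP) lies midway between the tips of the shut fingers; the grasp point (between the pads) lies arm.hold_point_z behind it (arm.hold_point_z is the distance from the TCP to the grasp point, in mm); z points along the fingers, y is the line along which they close (so a half turn about z gives the same grasp; the last joint's range is limited). The gripper opens to 85 mm and grips with 20 to 120 N. Pads are 22 mm wide; open, the fingers measure 114 mm over their backs; the gripper's body (76 mm by 85 mm) begins 54 mm behind the grasp point. The pads swing forward as they close: fully open they stand 13 mm farther back than shut.
Start: joints at [1.554, 0.04, 0.085, 0, -1.615, -0.334], TCP at [206.163, 563.445, 231.261] pointing down, gripper open.
Joint ranges: [-2.56, 2.56], [-1.29, 2.01], [-1.08, 1.49], [-3.29, 1.98], [-2.81, -0.18], [-2.99, 2.99]. Speed limits (rad/s): [2.57, 2.57, 3.01, 3.14, 3.14, 3.14].

INTERFACE

Orientations are given as a unit quaternion [w, x, y, z].
In Python, from cell import arm gives the robot as it stands. The module is installed in compiled form; this text tells all that it offers.
- The arm moves only by the tool servo_tool, never from a script. Its argument "motion" is a list of rows, each an object with "hand": the opening, from -1 (shut) to 1 (fully open); "xyz": the shift along the world's x, y, z in units of 0.04 m (1.0 is 0.04 m), a list of three; "rot": the turn, a rotation vector about the world's x, y, z in units of 4 degrees (1.0 is 4 degrees), a list of three. In form: [{"hand": hand, "xyz": [x, y, z], "rot": [rx, ry, rz]}, ...]. A call has 1 to 20 rows; each row shifts and turns the commanded pose from where the row before left it; what a row does not reach is not made up. A row lasts 1/12 s, in which the tool goes at most 41.7 mm and 7.16 degrees, less where a joint would pass 70% of its speed; a pose out of reach is approached as far as the arm can. A call with a number of a shift or a turn outside -1 to 1 is refused whole. A call with a gripper value outside its range is refused whole. The fingers move at their own pace and stop on an object; "grip_force" is the grip in N (left out, the last holds). Time passes only in rows, so rows that do not move let the fingers close. It gives the time, the measured TCP pose, the force, the opening and the grip force at its end, in the units of the state.
- arm.state(): the state, without advancing time (a new reading comes with each control period).
- arm.get_image(name): name is "side" or "top"; returns (picture, depth): 480x640x3 uint8, blue, green, red; 480x640 float32, mm along the optical axis (not along the pixel's ray), 0 where there is no reading.
- arm.camera_params(name): a dict with "fovy" (degrees; the focal length in pixels is half the picture's height over the tangent of half this angle, whatever the lens; pixels are square), "cx", "cy" (the principal point, pixels), "rvec" (rotation vector, rad) and "tvec" (3), from world to camera coordinates, as OpenCV has them. Camera axes: x right, y down, z forward; pixel columns grow to the right and rows downward; lengths in mm; the calibration is good to about 2 mm. A picture is of the moment at which its call begins. camera_params takes no time and is no camera call.
- arm.close_job(): hands the job in; it is judged then, once.
The state is a dict: "time_s": time; "q": joint angles; "joint_velocities": joint speeds; "joint_efforts": joint torques, N m; "eef_pos": TCP position; "ee_rot": TCP orientation; "ft_force": force on the tool from outside, world axes, zero at the start; "ft_torque": the same for the moment, N m; "grip_width": opening from 0.0 (shut) to 1.0 (fully open); "gripper_force": force on a finger pad.
Only numpy, scipy, OpenCV 4.12 (cv2) and the standard library are available. Lean on these libraries where they do the work, as an engineer would, in place of code of your own. Each camera call takes 0.05 s, during which the arm holds its last target. There are 200 camera calls.

TASK

Push the sheet-metal cover that stands in front of the lane along the table into the open mouth of the lane and on down between the two guide rails until its leading end rests up against the end stop, square in the lane, then move clear. Push it with the fingertips only, flat on the table the whole way, never lifting or tipping it, and let nothing touch either rail, neither the cover nor the robot. Leave the tin, hammer, wrench and flange where they are.

Things in the scene. Friction and masses are not known exactly. Their poses are not given: they have to be found in the camera images.
- cover: Loose closed box of bare sheet steel, two round black holes in its top, upright sides, 0.5 kg: 120 mm long (x), 100 wide (y), 60 high (z). Slides with friction. Origin: centre of its underside. Starts on the table before the lane's mouth, up to 30 mm off the lane's middle line and up to 0.25 rad askew, x axis roughly along the lane's.
- lane: Fixed fixture, a straight open-topped lane; the table is its floor. Origin: on the table, mid mouth. x runs down the lane (roughly world -y), y across it away from the robot. Rails run from x = 0 to 200 mm. Steel end stop across the far end: face at x = 200 mm, 14 mm thick, 40 high, 164 wide, 6 mm foot plate to x = 264. The cover is home with its centre at x = 140 mm, y = 0, x axes parallel.
- rail_far: Guide rail on the side away from the robot: fixed aluminium angle bar 25 mm high, 5 mm thick, inner face at lane y = +60 mm, 5 mm high foot reaching out to y = +82 mm. The rails stand 120 mm apart, so the cover has 10 mm to spare each side and is 35 mm taller than the rails. Origin and axes: the lane's.
- rail_near: The same rail mirrored on the robot's side, inner face at y = -60 mm of the lane, foot out to y = -82 mm. Same origin and axes as the lane.
- tin: Bystander: white paint tin with a lid, 60 mm across, 85 mm high, standing on the robot's side of the lane beside the near rail. Origin: centre of its underside.
- hammer: Bystander: hammer lying beyond the far rail, roughly along the lane, handle towards its own -x. Origin: on the table under it.
- wrench: Bystander: open-ended wrench lying beyond the end stop, across the lane's direction. Origin: on the table under it.
- flange: Bystander: flat steel ring, 60 mm across, 18 mm high, lying on the side away from the robot, beside the mouth of the lane. Origin: centre of its underside.
Mind the look-alikes: they are no part of the job. Leave any brown or yellow look-alike of the cover alone.

How it is judged (in metres and radians):
On the way:
1. the cover's leading end is in the lane, between the rails (x of cover in the frame of lane between 0 and 0.11 m and y of cover in the frame of lane between -0.0115 and 0.0115 m), for 0.1 s.
At the end, for the whole second after the job is handed in: The cover stands flat on the table and at rest in the lane, its leading end within 6 mm of the end stop, clear of both rails (centre within 10.5 mm of the middle line) and turned less than 0.1 rad from the lane (x of cover in the frame of lane above 0.134 m and y of cover in the frame of lane between -0.0105 and 0.0105 m and angle between the x axis of cover and the x axis of lane, either way round below 0.1 rad and angle between cover's own z axis and vertical below 0.03 rad and height (world z) of cover below 0.004 m and linear speed of cover below 0.01 m/s); the robot touches nothing.
It fails at once if something (cover or robot) touched a guide rail (contact force between any of rail_far, rail_near and anything else above 0.3 N).
It fails at once if the cover was lifted or tipped (height (world z) of cover above 0.008 m or angle between cover's own z axis and vertical above 0.12 rad).
It fails at once if a bystander was moved more than 15 mm (distance of any of tin, hammer, wrench, flange from where it was at the start of the episode above 0.015 m).
It also fails if it takes over 64 s, if anything falls off the work surface, if the arm or the gripper's body presses on something with over 40 N, if the wrist force passes 120 N, or if a joint passes its speed limit or range.

## Working session

There is one attempt and no reset: what is moved stays moved. The work goes in short steps, Python scripts to look and compute and a tool call to move; the robot and the scene stay as the last step left them, time stands still between calls to the robot, and variables do not carry over. Pictures are saved under pics/ and viewed, at most 10 in all, crops included, and the job is handed in when it is done.

Besides the shell and the picture viewer there is one more tool, called by a JSON object that holds its "fn" and its "kwargs". servo_tool: Moves the arm, as the interface text tells. Shifts and turns lie within -1 to 1; 1 stands for 0.04 m of shift or 4 degrees of turn. Its arguments: {"type":"object","properties":{"motion":{"type":"array","items":{"type":"object","properties":{"hand":{"type":"number"},"xyz":{"type":"array","items":{"type":"number","minimum":-1,"maximum":1}},"rot":{"type":"array","items":{"type":"number","minimum":-1,"maximum":1}}}}},"grip_force":{"type":"number"}},"required":["motion"]}

```bash
mkdir -p pics; cat > h.py <<'E'
import numpy as np, cv2
from cell import arm
def cam(n):
    p=arm.camera_params(n); f=240/np.tan(np.radians(p["fovy"])/2)
    R=cv2.Rodrigues(np.array(p["rvec"],float))[0]; t=np.array(p["tvec"],float).ravel()
    return f,p["cx"],p["cy"],R,t
def ray(n,uv,z):
    f,cx,cy,R,t=cam(n); uv=np.atleast_2d(np.array(uv,float))
    d=np.c_[(uv[:,0]-cx)/f,(uv[:,1]-cy)/f,np.ones(len(uv))]@R; c=-R.T@t
    return c+d*((z-c[2])/d[:,2])[:,None]
def cloud(n,dep):
    f,cx,cy,R,t=cam(n); v,u=np.mgrid[:480,:640]
    P=np.stack([(u-cx)/f*dep,(v-cy)/f*dep,dep],-1)
    return (P-t)@R
E
python3 - <<'E'
from h import *
for n in("top","side"):
    im,d=arm.get_image(n); cv2.imwrite(f"pics/{n}0.png",im); np.save(n+"d0.npy",d)
    print(n,cam(n), -cam(n)[3].T@cam(n)[4])
print(arm.state(),arm.hold_point_z)
E
```

```text
top (np.float64(606.8981255770366), 310.94981318193686, 236.14992808500946, array([[ 0.02761199, -0.99958068, -0.00872005],
       [-0.99386183, -0.02651705, -0.10740352],
       [ 0.10712725,  0.01163215, -0.99417727]]), array([  62.35063579,  536.44541578, 1299.76220356])) [ 392.19104214   61.43041587 1350.35386554]
side (np.float64(615.5389224661172), 325.69660166516314, 239.55769863282933, array([[ 0.83491645, -0.55035239, -0.00517379],
       [-0.42336937, -0.63621254, -0.6449744 ],
       [ 0.35167158,  0.54069016, -0.76418666]]), array([-417.94008955,  291.0406846 , 1068.70894155])) [  96.32821055 -622.69100626 1002.24457437]
{'time_s': 0.1, 'q': array([ 1.55375700e+00,  4.07611700e-02,  8.39307372e-02, -3.72187597e-04,
       -1.61548416e+00, -3.33704910e-01]), 'joint_velocities': array([-0.00082425, -0.00021719,  0.00306733, -0.00011097, -0.00055831,
       -0.00160067]), 'joint_efforts': array([-4.08233391e-03, -3.69347155e+01,  3.48284984e+01,  6.95174351e+00,
       -4.58245981e-03, -1.61083754e-06]), 'eef_pos': array([205.99755134, 563.23065232, 230.39149797]), 'ee_rot': array([ 7.78952262e-04,  9.84662807e-01, -1.74466460e-01, -6.38944758e-05]), 'ft_force': array([-0.58768764, -0.30118119, -0.35997173]), 'ft_torque': array([-0.02188859, -0.00632784, -0.02710676]), 'gripper_force': 0.0, 'grip_width': 0.9975959200928911} 18.700000000000003
```

View pics/top0.png

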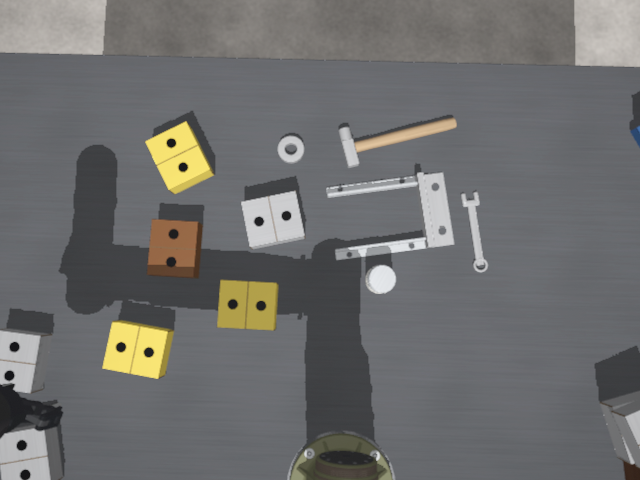

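View pics/side0.png

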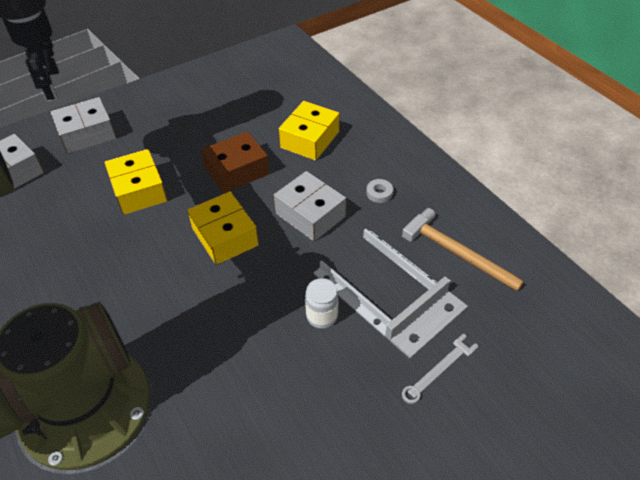

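The pictures show three grey boxes in the top view: A (273,219), just before the lane mouth, plus B (14,360) and C (25,455) by the robot's hand at the left edge. There are also yellow ones at (180,157), (138,349) and (248,305), and a brown one at (175,248). By the description (bare steel, before the mouth) the cover is A. The rails run (328,190)-(417,182) and (337,254)-(425,243), and the end stop is at about (430,210).

```bash
python3 - <<'E'
from h import *
im=cv2.imread("pics/top0.png"); d=np.load("topd0.npy"); P=cloud("top",d)
hsv=cv2.cvtColor(im,cv2.COLOR_BGR2HSV)
def pts(m): 
    v,u=np.nonzero(m); return np.c_[u,v].astype(np.float32)
box=np.zeros((480,640),bool); box[180:260,230:312]=1
grey=(hsv[...,1]<40)&(hsv[...,2]>110)
z=P[...,2]
print("z medians", np.median(z[300:330,540:580]), np.median(z[box&grey]))
m=box&grey&(z>52)
for nm,mm in(("top",m),):
    w=P[mm]; r=ray("top",pts(mm),60)[:,:2]
    rc=cv2.minAreaRect(r.astype(np.float32)); print(nm,rc,cv2.boxPoints(rc).round(1).tolist())
    print("centroid",r.mean(0))
for nm,(a,b,c,e) in dict(far=(172,200,322,416),near=(232,262,330,424)).items():
    b2=np.zeros_like(box); b2[a:b,c:e]=1
    mm=b2&grey&(z>15)&(z<40)
    r=ray("top",pts(mm),25)[:,:2]; rc=cv2.minAreaRect(r.astype(np.float32)); print(nm,mm.sum(),rc,cv2.boxPoints(rc).round(1).tolist())
    mm=b2&grey; r=ray("top",pts(mm),5)[:,:2]; rc=cv2.minAreaRect(r.astype(np.float32)); print(nm,"all",mm.sum(),rc,cv2.boxPoints(rc).round(1).tolist())
b2=np.zeros_like(box); b2[150:265,405:460]=1
mm=b2&grey&(z>33); r=ray("top",pts(mm),40)[:,:2]; rc=cv2.minAreaRect(r.astype(np.float32)); print("stop",mm.sum(),rc,cv2.boxPoints(rc).round(1).tolist())
c=cv2.resize(im[120:280,230:460],None,fx=3.4,fy=3.4,interpolation=cv2.INTER_CUBIC); cv2.imwrite("pics/crop.png",c)
E
```

```text
z medians -0.5457544010077722 50.757564673505776
top ((573.5431518554688, 157.0112762451172), (156.2133331298828, 158.7269287109375), 4.1595540046691895) [[489.8999938964844, 230.5], [501.3999938964844, 72.19999694824219], [657.2000122070312, 83.5], [645.7000122070312, 241.8000030517578]]
centroid [566.07159289 161.13558835]
far 264 ((643.6456909179688, -54.77191162109375), (18.903562545776367, 199.70423889160156), 12.950430870056152) [[612.0999755859375, 40.400001525878906], [656.7999877929688, -154.1999969482422], [675.2000122070312, -150.0], [630.5, 44.70000076293945]]
far all 2478 ((655.1544799804688, -49.11236572265625), (61.650856018066406, 209.27154541015625), 1.474326729774475) [[621.5999755859375, 54.70000076293945], [627.0, -154.5], [688.7000122070312, -152.89999389648438], [683.2999877929688, 56.29999923706055]]
near 237 ((517.6507568359375, -73.15386199951172), (10.775732040405273, 195.04879760742188), 9.059722900390625) [[497.0, 22.299999237060547], [527.7000122070312, -170.3000030517578], [538.2999877929688, -168.60000610351562], [507.6000061035156, 24.0]]
near all 1719 ((517.9885864257812, -69.32903289794922), (64.75297546386719, 206.95156860351562), 1.5248777866363525) [[482.8999938964844, 33.20000076293945], [488.3999938964844, -173.60000610351562], [553.0999755859375, -171.89999389648438], [547.5999755859375, 35.0]]
stop 531 ((596.6575927734375, -185.54257202148438), (109.4620590209961, 234.02047729492188), 89.51130676269531) [[479.20001220703125, -239.3000030517578], [713.2000122070312, -241.3000030517578], [714.0999755859375, -131.8000030517578], [480.1000061035156, -129.8000030517578]]
```

View pics/crop.png

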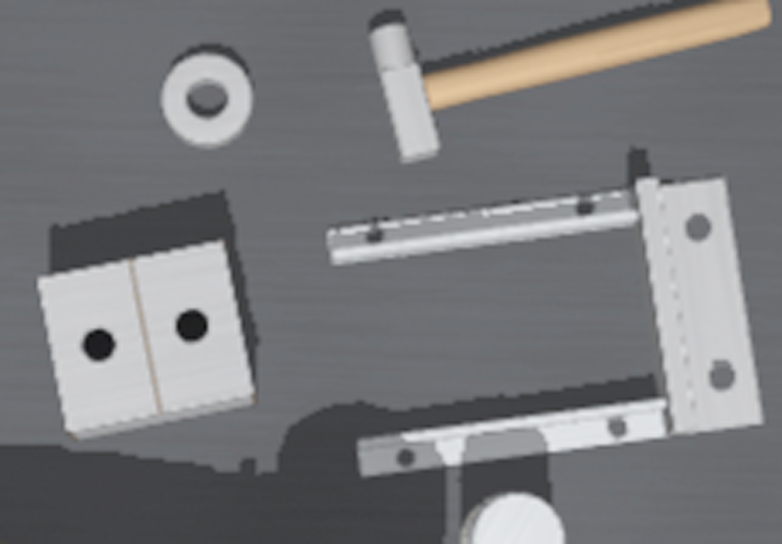

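The crop confirms A: a bare grey box with two black holes, top corners about (39,277), (223,240), (254,397) and (70,432) in crop pixels. It stands before the mouth and is turned relative to the lane. The lane's far rail inner edge runs (333,264)-(637,222), the near rail's top inner edge (405,438)-(665,400), and the foot plate's end (725,179)-(762,423).

```bash
cat >> h.py <<'E'
def cover(im,win,thr=150):
    x0,y0,x1,y1=win
    g=cv2.cvtColor(im,cv2.COLOR_BGR2HSV); m=((g[...,2]>thr)&(g[...,1]<40)).astype(np.uint8)
    w=np.zeros_like(m); w[y0:y1,x0:x1]=m[y0:y1,x0:x1]
    c=max(cv2.findContours(w,cv2.RETR_EXTERNAL,cv2.CHAIN_APPROX_NONE)[0],key=cv2.contourArea)[:,0]
    return c
E
python3 - <<'E'
from h import *
im=cv2.imread("pics/top0.png")
hsv=cv2.cvtColor(im,cv2.COLOR_BGR2HSV)
print("V table",hsv[300,500],"top",hsv[205,262],hsv[240,270], "side",hsv[244:250,272,2], "col",hsv[180:260,300,2].tolist())
for thr in(150,190):
    c=cover(im,(230,170,312,260),thr); r=ray("top",c,60)[:,:2].astype(np.float32)
    rc=cv2.minAreaRect(r); print(thr,rc,cv2.boxPoints(rc).round(1).tolist())
C=lambda *p:np.array(p)/3.4+[230,120]-.35
q=lambda n,z,*p:print(n,ray("top",C(*p),z)[:,:2].round(1).tolist())
q("cover",60,(39,277),(223,240),(254,393),(70,430))
q("far inner bottom",0,(333,264),(637,222)); q("near top inner",25,(405,438),(665,400))
q("near foot outer",0,(361,476),(668,435)); q("far foot outer",5,(327,232),(630,190))
q("plate end",6,(725,179),(762,423)); q("stop top",40,(638,179),(658,179))
q("stop face bottom",0,(637,222),(657,380))
q("mouth ends z5",5,(327,232),(361,470))
E
```

```text
V table [107  16 113] top [120   4 208] [110   4 206] side [162 139 116 116 115 114] col [112, 113, 112, 112, 113, 112, 113, 113, 113, 113, 114, 114, 113, 108, 98, 98, 89, 71, 70, 70, 69, 70, 70, 69, 70, 71, 70, 69, 70, 71, 71, 77, 91, 130, 163, 165, 172, 174, 184, 201, 204, 206, 206, 203, 205, 206, 204, 204, 207, 204, 206, 207, 206, 206, 204, 206, 197, 163, 166, 149, 114, 117, 120, 117, 116, 115, 114, 115, 113, 112, 111, 113, 113, 112, 112, 107, 92, 92, 85, 70]
150 ((564.7190551757812, 160.07308959960938), (106.31192016601562, 120.65135192871094), 13.039318084716797) [[499.29998779296875, 206.89999389648438], [526.5, 89.30000305175781], [630.0999755859375, 113.30000305175781], [602.9000244140625, 230.8000030517578]]
190 ((573.5732421875, 131.01815795898438), (98.61077117919922, 56.263187408447266), 13.220633506774902) [[519.0999755859375, 147.10000610351562], [532.0, 92.4000015258789], [628.0, 114.9000015258789], [615.0999755859375, 169.6999969482422]]
cover [[603.1, 229.0], [629.9, 113.2], [532.8, 90.7], [506.4, 205.6]]
far inner bottom [[626.7, 42.2], [660.2, -158.7]]
near top inner [[510.1, -6.6], [539.2, -173.6]]
near foot outer [[486.5, 20.4], [518.9, -180.2]]
far foot outer [[647.2, 46.7], [680.6, -153.0]]
plate end [[689.4, -215.5], [527.8, -240.3]]
stop top [[680.4, -152.5], [680.8, -165.4]]
stop face bottom [[660.2, -158.7], [555.0, -172.7]]
mouth ends z5 [[647.2, 46.7], [490.1, 20.6]]
```

{"fn": "servo_tool", "kwargs": {"motion": [{"hand": 0.4, "xyz": [0.75, -0.65, 0], "rot": [0, 0, 0.49]}, {"hand": 0.4, "xyz": [0.75, -0.65, 0], "rot": [0, 0, 0.49]}, {"hand": 0.4, "xyz": [0.75, -0.65, 0], "rot": [0, 0, 0.49]}, {"hand": 0.4, "xyz": [0.75, -0.65, 0], "rot": [0, 0, 0.49]}, {"hand": 0.4, "xyz": [0.75, -0.65, 0], "rot": [0, 0, 0.49]}, {"hand": 0.4, "xyz": [0.75, -0.65, 0], "rot": [0, 0, 0.49]}, {"hand": 0.4, "xyz": [0.75, -0.65, 0], "rot": [0, 0, 0.49]}, {"hand": 0.4, "xyz": [0.75, -0.65, 0], "rot": [0, 0, 0.49]}, {"hand": 0.4, "xyz": [0.75, -0.65, 0], "rot": [0, 0, 0.49]}, {"hand": 0.4, "xyz": [0.75, -0.65, 0], "rot": [0, 0, 0.49]}, {"hand": 0.4, "xyz": [0.75, -0.65, 0], "rot": [0, 0, 0.49]}, {"hand": 0.4, "xyz": [0.75, -0.65, 0], "rot": [0, 0, 0.49]}, {"hand": 0.4, "xyz": [0.75, -0.65, 0], "rot": [0, 0, 0.49]}, {"hand": 0.4, "xyz": [0.75, -0.65, 0], "rot": [0, 0, 0.49]}, {"hand": 0.4, "xyz": [0.75, -0.65, 0], "rot": [0, 0, 0.49]}, {"hand": 0.4, "xyz": [0, 0, -0.9], "rot": [0, 0, 0]}, {"hand": 0.4, "xyz": [0, 0, -0.9], "rot": [0, 0, 0]}, {"hand": 0.4, "xyz": [0, 0, 0], "rot": [0, 0, 0]}, {"hand": 0.4, "xyz": [0, 0, 0], "rot": [0, 0, 0]}]}}

```text
time_s: 1.68
eef_pos: [655.0, 172.7, 156.7]
ee_rot: [0.001, 0.997, 0.081, -0.003]
ft_force: [-0.1, -0.4, 2.1]
grip_width: 0.697
gripper_force: 0.0
```

```bash
cat >> h.py <<'E'
M=np.array([566.6,33.3]); A=.164
U=np.array([np.sin(A),-np.cos(A)]); N=np.array([np.cos(A),np.sin(A)])
def lane(p): p=np.asarray(p)[:2]-M; return (p@U).round(1),(p@N).round(1)
def rep():
    s=arm.state(); w,x,y,z=s["ee_rot"]
    ty=np.array([2*(x*y-w*z),1-2*(x*x+z*z)]); 
    print("t",s["time_s"],"tcp",s["eef_pos"].round(1),"lane",lane(s["eef_pos"]),"ty deg",np.degrees(np.arctan2(ty[1],ty[0])).round(2),"tool z",[round(2*(x*z+w*y),3),round(2*(y*z-w*x),3)],"q",s["q"].round(2),"F",s["ft_force"].round(1),"w",round(s["grip_width"],2))
E
python3 -c "
from h import *
rep()
im,d=arm.get_image('side');cv2.imwrite('pics/s1.png',im)"
```

```text
t 1.6833 tcp [655.  172.7 156.7] lane (np.float64(-123.1), np.float64(109.9)) ty deg -80.71 tool z [np.float64(-0.005), np.float64(-0.003)] q [ 0.55  0.25  0.19 -0.   -1.51  1.18] F [-0.1 -0.4  2.1] w 0.7
```

View pics/s1.png

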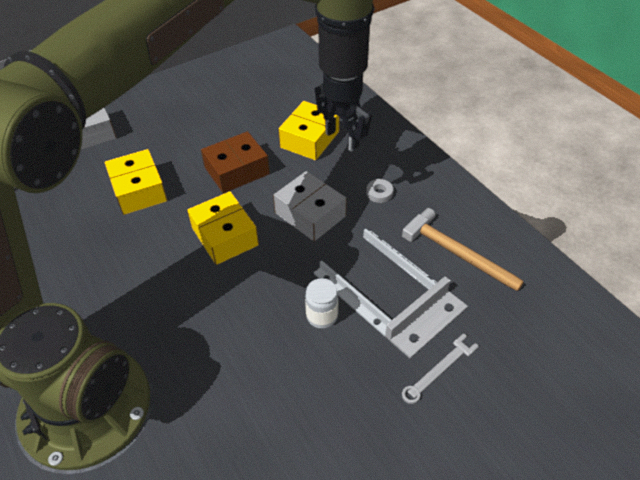

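The gripper stands at side pixel (343,130), on the far side of the cover (310,205), open and aligned with the lane. Nothing has moved. Next I lower it and push sideways.

{"fn": "servo_tool", "kwargs": {"motion": [{"hand": 0.4, "xyz": [0, 0, -0.8], "rot": [0, 0, 0]}, {"hand": 0.4, "xyz": [0, 0, -0.8], "rot": [0, 0, 0]}, {"hand": 0.4, "xyz": [0, 0, -0.8], "rot": [0, 0, 0]}, {"hand": 0.4, "xyz": [0, 0, -0.7], "rot": [0, 0, 0]}, {"hand": 0.4, "xyz": [0, 0, 0], "rot": [0, 0, 0]}, {"hand": 0.4, "xyz": [-0.25, -0.04, 0], "rot": [0, 0, 0]}, {"hand": 0.4, "xyz": [-0.25, -0.04, 0], "rot": [0, 0, 0]}, {"hand": 0.4, "xyz": [-0.12, -0.02, 0], "rot": [0, 0, 0]}, {"hand": 0.4, "xyz": [-0.12, -0.02, 0], "rot": [0, 0, 0]}, {"hand": 0.4, "xyz": [-0.12, -0.02, 0], "rot": [0, 0, 0]}, {"hand": 0.4, "xyz": [-0.12, -0.02, 0], "rot": [0, 0, 0]}, {"hand": 0.4, "xyz": [-0.12, -0.02, 0], "rot": [0, 0, 0]}, {"hand": 0.4, "xyz": [0, 0, 0], "rot": [0, 0, 0]}, {"hand": 0.4, "xyz": [0, 0, 0], "rot": [0, 0, 0]}]}}

```text
time_s: 2.9
eef_pos: [614.1, 167.1, 38.1]
ee_rot: [-0.001, 0.997, 0.081, 0.003]
ft_force: [5.5, 0.4, 4.8]
grip_width: 0.698
gripper_force: 2.8
```

```bash
python3 -c "
from h import *
rep()
im,d=arm.get_image('top');cv2.imwrite('pics/t2.png',im);cv2.imwrite('pics/t2c.png',cv2.resize(im[120:280,230:460],None,fx=3.4,fy=3.4,interpolation=cv2.INTER_CUBIC))"
```

```text
t 2.9 tcp [614.1 167.1  38.1] lane (np.float64(-124.2), np.float64(68.7)) ty deg -80.67 tool z [np.float64(0.005), np.float64(0.002)] q [ 0.58  0.19 -0.11  0.   -1.27  1.15] F [5.5 0.4 4.8] w 0.7
```

View pics/t2c.png

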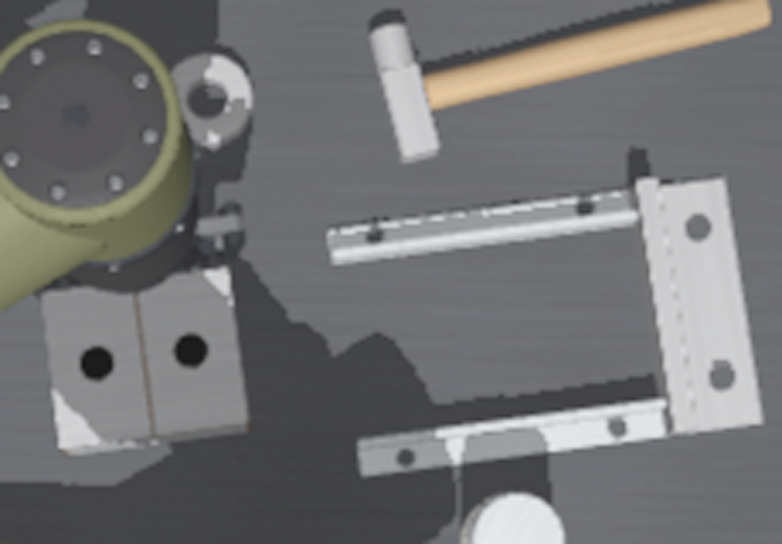

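The cover has turned square to the lane. Its crop corners are now about (42,291), (228,267), (247,424) and (61,446), with the fingers still at its far side.

```bash
python3 -c "
from h import *
C=lambda *p:np.array(p)/3.4+[230,120]-.35
r=ray('top',C((42,291),(228,267),(247,424),(61,446)),60)[:,:2]
print(r.round(1),lane(r.mean(0)))
for a,b in((0,1),(3,2)): e=r[b]-r[a]; print(np.arctan2(e[0],-e[1]))
h=ray('top',C((97,363),(191,351)),60)[:,:2];print(lane(h.mean(0)),np.arctan2(*( (h[1]-h[0])*[1,-1])))
"
```

```text
[[594.2 226.7]
 [612.6 109.5]
 [513.1  94.5]
 [496.1 210.9]] (np.float64(-127.5), np.float64(8.3))
0.1560845754604912
0.14504734553258672
(np.float64(-127.8), np.float64(8.2)) 0.15452371833806994
```

{"fn": "servo_tool", "kwargs": {"motion": [{"hand": 0.4, "xyz": [-0.1, -0.016, 0], "rot": [0, 0, 0]}, {"hand": 0.4, "xyz": [-0.1, -0.016, 0], "rot": [0, 0, 0]}, {"hand": 0.4, "xyz": [0, 0, 0], "rot": [0, 0, 0]}, {"hand": 0.4, "xyz": [0, 0, 0], "rot": [0, 0, 0]}]}}

```text
time_s: 3.28
eef_pos: [605.6, 165.6, 36.9]
ee_rot: [-0.0, 0.997, 0.081, 0.002]
ft_force: [6.1, 1.6, 2.8]
grip_width: 0.699
gripper_force: 2.8
```

```bash
python3 -c "
from h import *
rep()"
```

```text
t 3.2833 tcp [605.6 165.6  36.9] lane (np.float64(-124.1), np.float64(60.1)) ty deg -80.68 tool z [np.float64(0.003), np.float64(0.001)] q [ 0.59  0.17 -0.13  0.   -1.26  1.15] F [6.1 1.6 2.8] w 0.7
```

{"fn": "servo_tool", "kwargs": {"motion": [{"hand": 0.4, "xyz": [0.37, 0.06, 0], "rot": [0, 0, 0]}, {"hand": 0.4, "xyz": [0.37, 0.06, 0], "rot": [0, 0, 0]}, {"hand": 0.4, "xyz": [0, 0, 0.85], "rot": [0, 0, 0]}, {"hand": 0.4, "xyz": [0, 0, 0.85], "rot": [0, 0, 0]}, {"hand": 0.4, "xyz": [0, 0, 0.85], "rot": [0, 0, 0]}, {"hand": 0.4, "xyz": [-0.18, 0.15, 0], "rot": [0, 0, -1]}, {"hand": 0.4, "xyz": [-0.18, 0.15, 0], "rot": [0, 0, -1]}, {"hand": 0.4, "xyz": [-0.18, 0.15, 0], "rot": [0, 0, -1]}, {"hand": 0.4, "xyz": [-0.18, 0.15, 0], "rot": [0, 0, -1]}, {"hand": 0.4, "xyz": [-0.18, 0.15, 0], "rot": [0, 0, -1]}, {"hand": 0.4, "xyz": [-0.18, 0.15, 0], "rot": [0, 0, -1]}, {"hand": 0.4, "xyz": [-0.18, 0.15, 0], "rot": [0, 0, -1]}, {"hand": 0.4, "xyz": [-0.18, 0.15, 0], "rot": [0, 0, -1]}, {"hand": 0.4, "xyz": [-0.18, 0.15, 0], "rot": [0, 0, -1]}, {"hand": 0.4, "xyz": [-0.18, 0.15, 0], "rot": [0, 0, -1]}, {"hand": 0.4, "xyz": [-0.18, 0.15, 0], "rot": [0, 0, -1]}, {"hand": 0.4, "xyz": [-0.18, 0.15, 0], "rot": [0, 0, -1]}, {"hand": 0.4, "xyz": [-0.18, 0.15, 0], "rot": [0, 0, -1]}, {"hand": 0.4, "xyz": [-0.18, 0.15, 0], "rot": [0, 0, -1]}, {"hand": 0.4, "xyz": [-0.18, 0.15, 0], "rot": [0, 0, -1]}]}}

```text
time_s: 4.95
eef_pos: [524.4, 259.6, 135.9]
ee_rot: [0.002, 0.903, -0.43, -0.001]
ft_force: [-0.3, 1.3, -0.8]
grip_width: 0.698
gripper_force: 0.0
```

{"fn": "servo_tool", "kwargs": {"motion": [{"hand": 0.4, "xyz": [0, 0, 0], "rot": [0, 0, -1]}, {"hand": 0.4, "xyz": [0, 0, 0], "rot": [0, 0, -1]}, {"hand": 0.4, "xyz": [0, 0, 0], "rot": [0, 0, -1]}, {"hand": 0.4, "xyz": [0, 0, 0], "rot": [0, 0, -1]}, {"hand": 0.4, "xyz": [0, 0, 0], "rot": [0, 0, -1]}, {"hand": 0.4, "xyz": [0, 0, 0], "rot": [0, 0, -1]}, {"hand": 0.4, "xyz": [0, 0, 0], "rot": [0, 0, -1]}, {"hand": 0.4, "xyz": [0, 0, 0], "rot": [0, 0, -0.5]}, {"hand": 0.4, "xyz": [0, 0, 0], "rot": [0, 0, 0]}, {"hand": 0.4, "xyz": [0, 0, 0], "rot": [0, 0, 0]}]}}

```text
time_s: 5.78
eef_pos: [525.1, 259.5, 136.4]
ee_rot: [0.001, 0.762, -0.647, -0.001]
ft_force: [-0.6, -0.0, -0.8]
grip_width: 0.7
gripper_force: 0.0
```

```bash
python3 -c "
from h import *
rep()
im,d=arm.get_image('top');cv2.imwrite('pics/t3.png',im);cv2.imwrite('pics/t3c.png',cv2.resize(im[120:280,230:460],None,fx=3.4,fy=3.4,interpolation=cv2.INTER_CUBIC))"
```

```text
t 5.7833 tcp [525.1 259.5 136.4] lane (np.float64(-229.9), np.float64(-4.0)) ty deg -170.63 tool z [np.float64(-0.003), np.float64(-0.001)] q [ 0.8   0.01 -0.11 -0.   -1.45 -0.64] F [-0.6 -0.  -0.8] w 0.7
```

View pics/t3c.png

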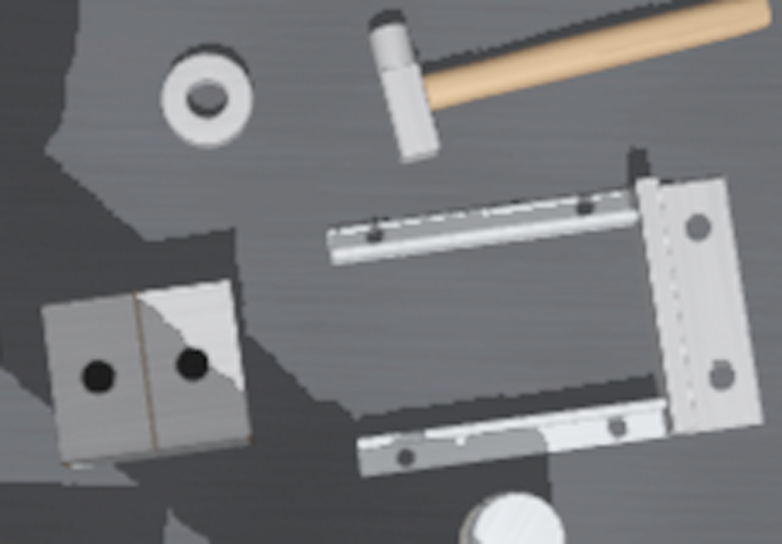

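The cover stands clear of the gripper. Its corners are about (42,307), (231,281), (250,437) and (63,463), with holes at (98,377) and (192,364), in line with the lane's middle.

```bash
python3 -c "
from h import *
C=lambda *p:np.array(p)/3.4+[230,120]-.35
r=ray('top',C((42,307),(231,281),(250,437),(63,461)),60)[:,:2]
print(r.round(1),lane(r.mean(0)))
for a,b in((0,1),(3,2)): e=r[b]-r[a]; print(np.arctan2(e[0],-e[1]))
h=ray('top',C((98,377),(192,364)),60)[:,:2];print(lane(h.mean(0)),np.arctan2(*( (h[1]-h[0])*[1,-1])))
"
```

```text
[[583.9 226.3]
 [603.7 107.3]
 [505.   92.4]
 [486.7 209.3]] (np.float64(-127.4), np.float64(-1.0))
0.1645362823855764
0.1549726038253948
(np.float64(-128.3), np.float64(-0.4)) 0.16503219490115992
```

{"fn": "servo_tool", "kwargs": {"motion": [{"hand": 0.4, "xyz": [0.09, 0.015, -0.9], "rot": [0, 0, 0]}, {"hand": 0.4, "xyz": [0, 0, -0.9], "rot": [0, 0, 0]}, {"hand": 0.4, "xyz": [0, 0, -0.75], "rot": [0, 0, 0]}, {"hand": 0.4, "xyz": [0, 0, 0], "rot": [0, 0, 0]}, {"hand": 0.4, "xyz": [0.041, -0.247, 0], "rot": [0, 0, 0]}, {"hand": 0.4, "xyz": [0.041, -0.247, 0], "rot": [0, 0, 0]}, {"hand": 0.4, "xyz": [0.02, -0.123, 0], "rot": [0, 0, 0]}, {"hand": 0.4, "xyz": [0.02, -0.123, 0], "rot": [0, 0, 0]}, {"hand": 0.4, "xyz": [0.02, -0.123, 0], "rot": [0, 0, 0]}, {"hand": 0.4, "xyz": [0.03, -0.185, 0], "rot": [0, 0, 0]}, {"hand": 0.4, "xyz": [0.03, -0.185, 0], "rot": [0, 0, 0]}, {"hand": 0.4, "xyz": [0.03, -0.185, 0], "rot": [0, 0, 0]}, {"hand": 0.4, "xyz": [0.03, -0.185, 0], "rot": [0, 0, 0]}, {"hand": 0.4, "xyz": [0.03, -0.185, 0], "rot": [0, 0, 0]}, {"hand": 0.4, "xyz": [0.03, -0.185, 0], "rot": [0, 0, 0]}, {"hand": 0.4, "xyz": [0.03, -0.185, 0], "rot": [0, 0, 0]}, {"hand": 0.4, "xyz": [0, 0, 0], "rot": [0, 0, 0]}, {"hand": 0.4, "xyz": [0, 0, 0], "rot": [0, 0, 0]}]}}

```text
time_s: 7.33
eef_pos: [543.9, 173.9, 36.3]
ee_rot: [-0.001, 0.762, -0.648, 0.0]
ft_force: [-0.3, -0.5, 0.1]
grip_width: 0.699
gripper_force: 0.1
```

```bash
python3 -c "
from h import *
rep()
im,d=arm.get_image('top');cv2.imwrite('pics/t4.png',im);cv2.imwrite('pics/t4c.png',cv2.resize(im[120:280,230:460],None,fx=3.4,fy=3.4,interpolation=cv2.INTER_CUBIC))"
```

```text
t 7.3333 tcp [543.9 173.9  36.3] lane (np.float64(-142.4), np.float64(0.5)) ty deg -170.73 tool z [np.float64(0.001), np.float64(0.001)] q [ 0.66  0.03 -0.29  0.   -1.25 -0.5 ] F [-0.3 -0.5  0.1] w 0.7
```

View pics/t4c.png

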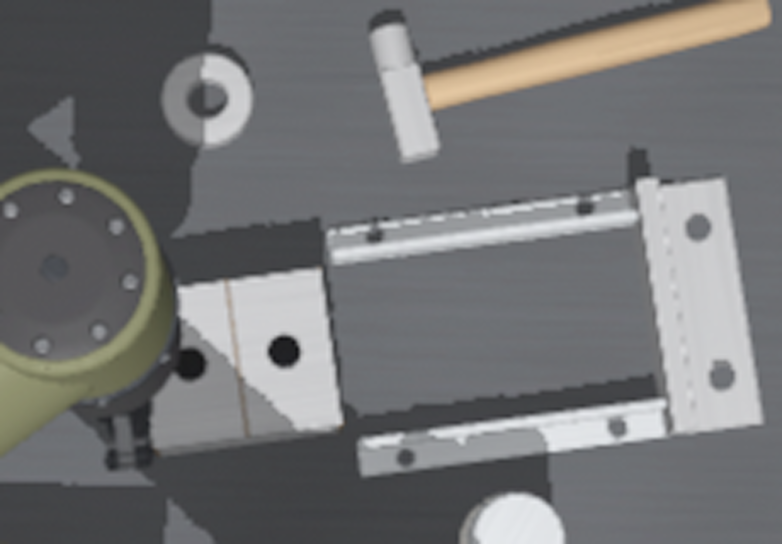

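The cover has been pushed to the mouth. Its nose corners are at about (323,267) and (342,425), with holes at (285,351) and (190,364); nothing touches the rails yet.

```bash
python3 -c "
from h import *
C=lambda *p:np.array(p)/3.4+[230,120]-.35
r=ray('top',C((323,267),(342,425)),60)[:,:2]
for x in r: print(lane(x))
e=r[0]-r[1];print(np.arctan2(e[1],e[0]))
h=ray('top',C((285,351),(190,364)),60)[:,:2];print(lane(h.mean(0)),np.arctan2(*( (h[0]-h[1])*[1,-1])))
n=ray('top',C((230,282),(247,436)),60)[:,:2];print(lane(n.mean(0)))
for p in ((333,264),(637,222)): print('far in',lane(ray('top',C(p),0)[0]))
for p in ((405,438),(665,400)): print('near in',lane(ray('top',C(p),25)[0]))
"
```

```text
(np.float64(-8.0), np.float64(49.6))
(np.float64(-10.1), np.float64(-51.6))
0.14338236845531108
(np.float64(-69.4), np.float64(-0.2)) 0.16359233732182862
(np.float64(-68.9), np.float64(-1.1))
far in (np.float64(1.1), np.float64(60.8))
far in (np.float64(204.7), np.float64(61.0))
near in (np.float64(30.2), np.float64(-62.3))
near in (np.float64(199.7), np.float64(-60.9))
```

{"fn": "servo_tool", "kwargs": {"motion": [{"hand": 0.4, "xyz": [0.02, -0.123, 0], "rot": [0, 0, 0]}, {"hand": 0.4, "xyz": [0.03, -0.185, 0], "rot": [0, 0, 0]}, {"hand": 0.4, "xyz": [0.03, -0.185, 0], "rot": [0, 0, 0]}, {"hand": 0.4, "xyz": [0.03, -0.185, 0], "rot": [0, 0, 0]}, {"hand": 0.4, "xyz": [0.03, -0.185, 0], "rot": [0, 0, 0]}, {"hand": 0.4, "xyz": [0.03, -0.185, 0], "rot": [0, 0, 0]}, {"hand": 0.4, "xyz": [0.03, -0.185, 0], "rot": [0, 0, 0]}, {"hand": 0.4, "xyz": [0.03, -0.185, 0], "rot": [0, 0, 0]}, {"hand": 0.4, "xyz": [0.03, -0.185, 0], "rot": [0, 0, 0]}, {"hand": 0.4, "xyz": [0.03, -0.185, 0], "rot": [0, 0, 0]}, {"hand": 0.4, "xyz": [0.03, -0.185, 0], "rot": [0, 0, 0]}, {"hand": 0.4, "xyz": [0.03, -0.185, 0], "rot": [0, 0, 0]}, {"hand": 0.4, "xyz": [0.03, -0.185, 0], "rot": [0, 0, 0]}, {"hand": 0.4, "xyz": [0.03, -0.185, 0], "rot": [0, 0, 0]}, {"hand": 0.4, "xyz": [0.03, -0.185, 0], "rot": [0, 0, 0]}, {"hand": 0.4, "xyz": [0.03, -0.185, 0], "rot": [0, 0, 0]}, {"hand": 0.4, "xyz": [0, 0, 0], "rot": [0, 0, 0]}, {"hand": 0.4, "xyz": [0, 0, 0], "rot": [0, 0, 0]}]}}

```text
time_s: 8.88
eef_pos: [561.9, 57.4, 34.9]
ee_rot: [0.001, 0.762, -0.648, -0.0]
ft_force: [-0.7, -0.3, -0.6]
grip_width: 0.7
gripper_force: 0.0
```

```bash
python3 -c "
from h import *
rep()
im,d=arm.get_image('top');cv2.imwrite('pics/t5.png',im);cv2.imwrite('pics/t5c.png',cv2.resize(im[120:280,230:460],None,fx=3.4,fy=3.4,interpolation=cv2.INTER_CUBIC))"
```

```text
t 8.8833 tcp [561.9  57.4  34.9] lane (np.float64(-24.6), np.float64(-0.7)) ty deg -170.75 tool z [np.float64(-0.001), np.float64(-0.001)] q [ 0.46  0.02 -0.3   0.   -1.25 -0.3 ] F [-0.7 -0.3 -0.6] w 0.7
```

View pics/t5c.png

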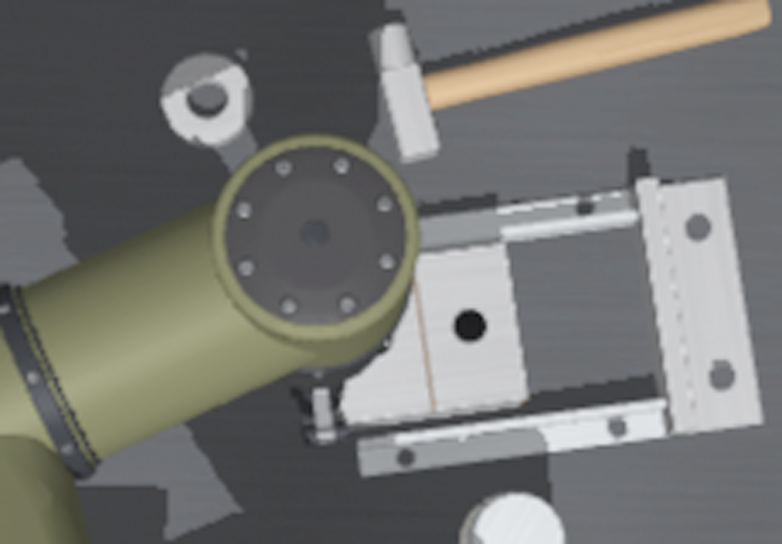

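The cover is in the lane. Its nose corners are at (507,242) and (526,401) and its front hole at (470,325), with gaps on both sides.

```bash
python3 -c "
from h import *
C=lambda *p:np.array(p)/3.4+[230,120]-.35
r=ray('top',C((507,242),(526,401)),60)[:,:2]
for x in r: print(lane(x))
e=r[0]-r[1];print(np.arctan2(e[1],e[0]))
print('hole',lane(ray('top',C((470,325)),60)[0]),'before',lane(ray('top',C((285,351)),60)[0]))
n=ray('top',C((415,280),(434,410)),60)[:,:2];print([lane(x) for x in n])
"
```

```text
(np.float64(109.6), np.float64(49.4))
(np.float64(106.5), np.float64(-52.4))
0.13295160629659286
hole (np.float64(78.7), np.float64(0.1)) before (np.float64(-39.2), np.float64(-0.2))
[(np.float64(48.4), np.float64(33.3)), (np.float64(48.4), np.float64(-50.1))]
```

{"fn": "servo_tool", "kwargs": {"motion": [{"hand": 0.4, "xyz": [0.022, -0.123, 0], "rot": [0, 0, 0]}, {"hand": 0.4, "xyz": [0.032, -0.185, 0], "rot": [0, 0, 0]}, {"hand": 0.4, "xyz": [0.032, -0.185, 0], "rot": [0, 0, 0]}, {"hand": 0.4, "xyz": [0.032, -0.185, 0], "rot": [0, 0, 0]}, {"hand": 0.4, "xyz": [0.032, -0.185, 0], "rot": [0, 0, 0]}, {"hand": 0.4, "xyz": [0.032, -0.185, 0], "rot": [0, 0, 0]}, {"hand": 0.4, "xyz": [0.032, -0.185, 0], "rot": [0, 0, 0]}, {"hand": 0.4, "xyz": [0.032, -0.185, 0], "rot": [0, 0, 0]}, {"hand": 0.4, "xyz": [0.032, -0.185, 0], "rot": [0, 0, 0]}, {"hand": 0.4, "xyz": [0.032, -0.185, 0], "rot": [0, 0, 0]}, {"hand": 0.4, "xyz": [0.02, -0.123, 0], "rot": [0, 0, 0]}, {"hand": 0.4, "xyz": [0.016, -0.1, 0], "rot": [0, 0, 0]}, {"hand": 0.4, "xyz": [0.008, -0.05, 0], "rot": [0, 0, 0]}, {"hand": 0.4, "xyz": [0.008, -0.05, 0], "rot": [0, 0, 0]}, {"hand": 0.4, "xyz": [0, 0, 0], "rot": [0, 0, 0]}]}}

```text
time_s: 10.18
eef_pos: [576.8, -26.8, 35.5]
ee_rot: [0.0, 0.762, -0.647, 0.0]
ft_force: [0.4, 1.0, -0.4]
grip_width: 0.702
gripper_force: 0.3
```

```bash
python3 -c "
from h import *
rep()"
```

```text
t 10.1833 tcp [576.8 -26.8  35.5] lane (np.float64(60.9), np.float64(0.3)) ty deg -170.7 tool z [np.float64(0.0), np.float64(-0.001)] q [ 0.3   0.05 -0.27  0.   -1.26 -0.14] F [ 0.4  1.  -0.4] w 0.7
```

{"fn": "servo_tool", "kwargs": {"motion": [{"hand": 0.4, "xyz": [0.004, -0.025, 0], "rot": [0, 0, 0]}, {"hand": 0.4, "xyz": [0.004, -0.025, 0], "rot": [0, 0, 0]}, {"hand": 0.4, "xyz": [0.004, -0.025, 0], "rot": [0, 0, 0]}, {"hand": 0.4, "xyz": [0.004, -0.025, 0], "rot": [0, 0, 0]}]}}

```text
time_s: 10.52
eef_pos: [577.6, -30.0, 35.5]
ee_rot: [-0.0, 0.762, -0.647, 0.0]
ft_force: [0.0, 4.4, -1.0]
grip_width: 0.7
gripper_force: 2.0
```

{"fn": "servo_tool", "kwargs": {"motion": [{"hand": 0.4, "xyz": [0.004, -0.025, 0], "rot": [0, 0, 0]}, {"hand": 0.4, "xyz": [0.004, -0.025, 0], "rot": [0, 0, 0]}]}}

```text
time_s: 10.68
eef_pos: [577.9, -32.2, 35.5]
ee_rot: [-0.0, 0.762, -0.647, 0.0]
ft_force: [-0.9, 4.2, 0.4]
grip_width: 0.704
gripper_force: 2.1
```

{"fn": "servo_tool", "kwargs": {"motion": [{"hand": 0.4, "xyz": [0.004, -0.025, 0], "rot": [0, 0, 0]}, {"hand": 0.4, "xyz": [0, 0, 0], "rot": [0, 0, 0]}]}}

```text
time_s: 10.85
eef_pos: [578.1, -33.4, 35.5]
ee_rot: [-0.0, 0.762, -0.647, 0.0]
ft_force: [-1.3, 3.1, 1.1]
grip_width: 0.698
gripper_force: 1.8
```

{"fn": "servo_tool", "kwargs": {"motion": [{"hand": 0.4, "xyz": [0.004, -0.025, 0], "rot": [0, 0, 0]}, {"hand": 0.4, "xyz": [0, 0, 0], "rot": [0, 0, 0]}]}}

```text
time_s: 11.02
eef_pos: [578.2, -33.5, 35.5]
ee_rot: [-0.001, 0.762, -0.647, -0.0]
ft_force: [-1.2, 6.5, 1.5]
grip_width: 0.703
gripper_force: 3.8
```

{"fn": "servo_tool", "kwargs": {"motion": [{"hand": 0.4, "xyz": [0.004, -0.025, 0], "rot": [0, 0, 0]}, {"hand": 0.4, "xyz": [0, 0, 0], "rot": [0, 0, 0]}]}}

```text
time_s: 11.18
eef_pos: [578.4, -33.5, 35.6]
ee_rot: [-0.001, 0.762, -0.647, -0.001]
ft_force: [-1.2, 11.4, 2.7]
grip_width: 0.702
gripper_force: 5.7
```

The TCP has stalled and the force is rising, so the cover is against the stop. Now I back off, lift and move aside.

{"fn": "servo_tool", "kwargs": {"motion": [{"hand": 0.4, "xyz": [-0.03, 0.185, 0], "rot": [0, 0, 0]}, {"hand": 0.4, "xyz": [-0.06, 0.37, 0], "rot": [0, 0, 0]}, {"hand": 0.4, "xyz": [-0.06, 0.37, 0], "rot": [0, 0, 0]}, {"hand": 0.4, "xyz": [0, 0, 0.9], "rot": [0, 0, 0]}, {"hand": 0.4, "xyz": [0, 0, 0.9], "rot": [0, 0, 0]}, {"hand": 0.4, "xyz": [0, 0, 0.9], "rot": [0, 0, 0]}, {"hand": 0.4, "xyz": [0, 0.9, 0], "rot": [0, 0, 0]}, {"hand": 0.4, "xyz": [0, 0.9, 0], "rot": [0, 0, 0]}, {"hand": 0.4, "xyz": [0, 0.9, 0], "rot": [0, 0, 0]}, {"hand": 0.4, "xyz": [0, 0.9, 0], "rot": [0, 0, 0]}, {"hand": 0.4, "xyz": [0, 0, 0], "rot": [0, 0, 0]}, {"hand": 0.4, "xyz": [0, 0, 0], "rot": [0, 0, 0]}]}}

```text
time_s: 12.18
eef_pos: [572.0, 146.6, 142.9]
ee_rot: [0.001, 0.763, -0.647, 0.0]
ft_force: [-0.5, -0.4, 0.6]
grip_width: 0.698
gripper_force: 0.0
```

```bash
python3 -c "
from h import *
rep()
im,d=arm.get_image('top');cv2.imwrite('pics/t6.png',im);cv2.imwrite('pics/t6c.png',cv2.resize(im[120:280,230:460],None,fx=3.4,fy=3.4,interpolation=cv2.INTER_CUBIC))"
```

```text
t 12.1833 tcp [572.  146.6 142.9] lane (np.float64(-110.9), np.float64(23.8)) ty deg -170.57 tool z [np.float64(-0.0), np.float64(-0.002)] q [ 0.59  0.02 -0.09  0.   -1.46 -0.43] F [-0.5 -0.4  0.6] w 0.7
```

View pics/t6c.png

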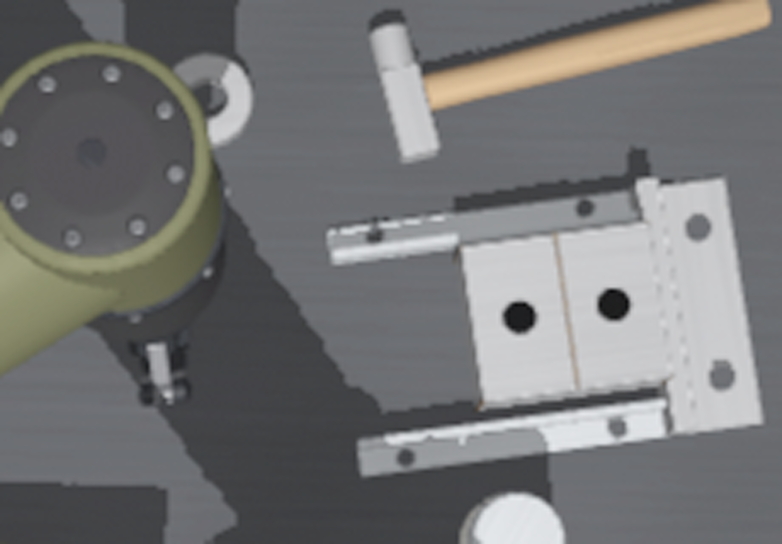

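The cover rests against the end stop, square in the lane, with holes at (519,317) and (613,304) and gaps at both rails. The bystanders have not moved and the gripper is clear. Handing in.

```bash
python3 -c "
from h import *
C=lambda *p:np.array(p)/3.4+[230,120]-.35
h=ray('top',C((519,317),(613,304)),60)[:,:2];print(lane(h.mean(0)),np.arctan2(*((h[1]-h[0])*[1,-1])))
print(arm.close_job())"
```

```text
(np.float64(140.0), np.float64(1.0)) 0.16503746182545842
the job is handed in; nothing more can be done
None
```

The job is handed in at about 12 s: the last image puts the cover against the end stop (centre at lane x ≈ 140 mm, y ≈ 1 mm, square to within about 0.001 rad), with the rails and bystanders looking untouched and the arm clear; the hand-in returned no verdict.

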